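Dry-fit a driftwood lighthouse and its keeper's cottage

TASK

Dry-fit the harbour ornament before gluing. Build the lighthouse centred on the round seat of the pale driftwood: white tower at the bottom, red section on it and the lantern on top, all upright and in line; and build the cottage on the rectangular seat of the dark driftwood: the white walls centred and square with the seat, and the brown roof centred on them with its ridge along the walls' longer side. Leave both standing free, and do not shift the blue cottage, the glue bottle or the screw tub.

Things in the scene. Friction and masses are not known exactly. Their poses are not given: they have to be found in the camera images.
- pale_base: Target of the lighthouse: rough slab of pale, grey-beige weathered driftwood, about 165 x 100 mm in plan, lying on the bench and immovable. Flat sawn top 20 mm above the bench, with a cream-coloured round seat (diameter 62 mm) standing 2 mm proud in its middle, so the seat's top is 22 mm above the bench. Origin at the centre of the underside, straight below the seat's centre; x along the slab, z up.
- dark_base: Target of the cottage: the like slab in dark brown driftwood, about 165 x 100 mm in plan, immovable. Flat top at 20 mm, with a cream-coloured rectangular seat (62 mm along x, 52 mm along y) standing 2 mm proud in its middle: seat's top 22 mm above the bench. Origin at the centre of the underside, straight below the seat's centre; x along the slab and the seat's long side, z up.
- tower: Lowest part of the lighthouse: white turned-wood frustum with a small dark door and window, 60 mm tall, diameter 58 mm at the foot and 52 mm at the top, both ends flat, about 75 g; stands upright. Origin at the centre of its underside, z up along its axis; the top face is at z = 60 mm.
- red_section: Middle part of the lighthouse: red turned-wood frustum with one small white window, 45 mm tall, diameter 52 mm at the foot and 47 mm at the top, both ends flat, about 50 g; stands upright. Origin at the centre of its underside, z up along its axis; the top face is at z = 45 mm.
- lantern: Head of the lighthouse: dark gallery disc (diameter 58 mm, 5 mm thick) carrying a yellow round lantern room with thin dark bars (diameter 32 mm, from 5 to 42 mm above the underside: the place to grip, above the gallery) and a small dark domed roof; 58 mm tall in all, flat underside, about 45 g; stands upright. Origin at the centre of its underside, z up along its axis.
- walls: Walls of the cottage: white rectangular wooden block, 52 mm (x) by 42 mm (y) by 40 mm tall, with a blue door and dark windows on both long sides (+y and -y) and a bare-wood flat top, about 50 g; stands upright. Origin at the centre of its underside, z up, x along its longer side.
- roof: Roof of the cottage: solid red-brown gable roof, ridge 56 mm long along its x, 60 mm wide (y) over the eaves, 31 mm tall at the ridge and 6 mm at the eaves, with vertical triangular gable ends at x = +28 and -28 mm (56 mm apart: the place to grip), flat underside, and a small stone-grey chimney (10 x 10 mm, to 40 mm high) on one slope at x = 14, y = 10 mm; about 40 g; lies on its underside. Origin at the centre of its underside, z up.
- blue_cottage: Bystander: a finished small cottage with light blue walls and a white gable roof, 56 x 56 mm, 58 mm tall, loose; at the far side of the bench. Origin at the centre of its underside, z up.
- glue_bottle: Bystander: white glue bottle with a tan band and an orange nozzle, diameter 46 mm, 124 mm tall, loose; to the robot's right. Origin at the centre of its underside, z up.
- screw_tub: Bystander: shallow grey open tub of screws, 110 x 80 mm, 35 mm tall, loose; to the robot's left. Origin at the centre of its underside, z up.

How it is judged:
By the outcome, as a careful person would: the job done as asked, in the order asked, and still so for the second after the job is handed in, with the robot touching nothing.
It also fails if it takes over 131 s, if anything falls off the work surface, if the arm or the gripper's body presses on something with over 40 N, if the wrist force passes 120 N, or if a joint passes its speed limit or range.

ROBOT

A 6-joint arm with a two-finger parallel gripper is mounted at the origin on the work surface. World frame = base frame: x ahead of the robot, y to its left, z up, the work surface at z = 0. Lengths are in m, angles in rad, forces in N, time in s.
With the tool pointing down it reaches from about 0.275 to 1 m from the base axis. Payload 8.4 kg.
Tool frame: the origin (TCP) lies at the very end of the fingers, on their centre line; the grasp point (between the pads) lies 19 mm behind it (grip_depth is the z of the grasp point in the tool frame, in m); z points along the fingers, y is the direction in which the jaws open and shut (so a half turn about z gives the same grasp; the last joint's range is limited). The gripper opens to 85 mm and grips with 20 to 120 N. Pads are 22 mm wide; open, the fingers measure 114 mm over their backs; the gripper's body (76 mm by 85 mm) begins 54 mm behind the grasp point. The pads swing forward as they close: fully open they stand 13 mm farther back than shut.
Start: joints at [1.12, 0.353, 1.633, -0, 1.155, -0.002], TCP at [0.271, 0.563, 0.196] pointing down, gripper open.
Joint ranges: [-2.63, 2.63], [-0.92, 2.1], [0.06, 2.66], [-1.3, 4.44], [0, 2.69], [-3.02, 3.02]. Speed limits (rad/s): [2.22, 2.22, 2.79, 3.14, 3.14, 3.14].

INTERFACE

Orientations are given as a 3x3 rotation matrix whose columns are the frame's x, y, z axes.
In Python, from rig import * gives the robot as it stands. The module is installed in compiled form; this text tells all that it offers. Calls block until the motion is done:
- move_pose(position, orientation): joint-space move of the TCP to a pose.
- move_straight(position, orientation=None, max_speed=0.15, guard=None): straight line of the TCP; orientation=None keeps the orientation; max_speed is the mean speed in m/s. With guard (N) it stops when the force on the tool has changed by that much, and returns True; else False.
- goto_joints(angles): joint-space move.
- command_gripper(opening, f_grip=None): finger opening in m; f_grip is the grip in N (None keeps the last); returns when the fingers have stopped.
- pause(seconds).
- ik(position, orientation): joint angles nearest the present ones, or None.
- state(): the state.
- grab_frame(name): name is "scene" or "top" or "wrist"; returns a dict with "image" (480x640x3 uint8, red, green, blue), "range_z" (480x640 float32, m along the optical axis (not along the pixel's ray), 0 where there is no reading), "K" (3x3 intrinsics, pixels), "xyz" and "rotation" of the camera in the world. Camera axes: x right, y down, z forward; pixel columns grow to the right and rows downward; lengths in m; the calibration is good to about 2 mm. A picture is of the moment at which its call begins.
A pose or a line that the arm cannot do raises Unreachable and nothing moves.
- sign_off(): hands the job in, once; it reports no verdict.
The state is a dict: "time_s": time; "qpos": joint angles; "dq": joint speeds; "tau": joint torques, N m; "ee_pos": TCP position; "ee_rot": TCP orientation; "wrist_force": force on the tool from outside, world axes, zero at the start; "moment": the same for the moment, N m; "opening": finger opening in m.
Only numpy, scipy, OpenCV 4.12 (cv2) and the standard library are available. Lean on these libraries where they do the work, as an engineer would, in place of code of your own. Each camera call takes 0.05 s, during which the arm holds its last target.

## Working session

There is one attempt and no reset: what is moved stays moved. The work goes in short steps, each a Python script; the robot and the scene stay as the last script left them, time stands still between calls to the robot, and variables do not carry over. Pictures are saved under pics/ and viewed, and the job is handed in when it is done.

```bash
mkdir -p pics
python3 - <<'E'
from rig import *
import cv2,numpy as np,pickle
d={}
for n in ["scene","top","wrist"]:
    f=grab_frame(n); d[n]=f
    cv2.imwrite(f"pics/{n}0.png",cv2.cvtColor(f["image"],cv2.COLOR_RGB2BGR))
    print(n,f["K"].round(1).tolist(),f["xyz"],np.round(f["rotation"],3).tolist(),(f["range_z"]>0).mean())
pickle.dump(d,open("f0.pkl","wb"))
s=state();print(s)
E
```

```text
scene [[473.2, 0.0, 318.0], [0.0, 473.2, 234.3], [0.0, 0.0, 1.0]] [ 1.52981262 -0.39219677  0.73575037] [[0.389, 0.536, -0.749], [0.921, -0.212, 0.326], [0.016, -0.817, -0.577]] 0.9918391927083333
top [[621.2, 0.0, 314.7], [0.0, 621.2, 233.6], [0.0, 0.0, 1.0]] [ 0.40358819 -0.0048416   1.44550078] [[-0.007, -0.989, 0.148], [-1.0, 0.01, 0.017], [-0.019, -0.148, -0.989]] 0.996025390625
wrist [[423.9, 0.0, 314.7], [0.0, 423.9, 242.0], [0.0, 0.0, 1.0]] [0.2099876  0.59169945 0.37329827] [[0.433, 0.869, 0.241], [0.901, -0.417, -0.118], [-0.002, 0.268, -0.963]] 0.9959342447916667
{'time_s': 0.15, 'qpos': array([ 1.11958370e+00,  3.53532988e-01,  1.63398045e+00, -1.44141652e-06,
        1.15522383e+00, -2.40448183e-03]), 'dq': array([-0.00087438, -0.00230982, -0.0009831 ,  0.00071186, -0.00172536,
        0.00092404]), 'tau': array([-7.22235309e-04, -6.05632210e+01, -3.42341244e+01, -1.44142132e-04,
        6.15643279e-03, -1.09810026e-05]), 'ee_pos': array([0.27099985, 0.56271852, 0.1954994 ]), 'ee_rot': array([[-9.00965132e-01,  4.33891211e-01, -4.97928005e-04],
       [ 4.33891496e-01,  9.00964543e-01, -1.03063012e-03],
       [ 1.43412799e-06, -1.14460853e-03, -9.99999345e-01]]), 'wrist_force': array([-0.36677161, -0.00315073,  0.54386131]), 'moment': array([-0.02646312, -0.00947872, -0.03260668]), 'opening': 0.085483977035488}
```

View pics/top0.png

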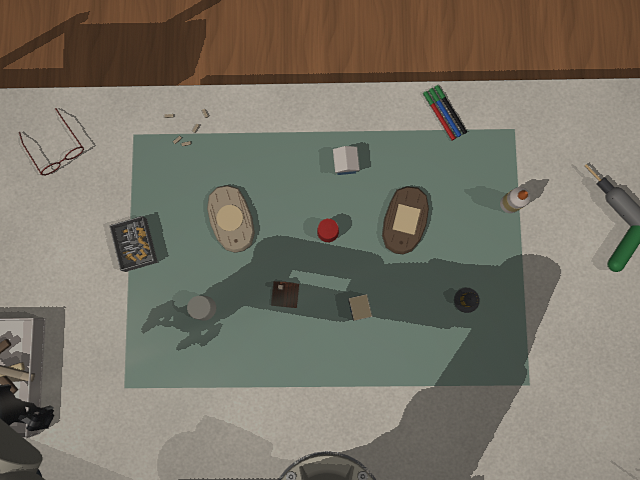

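View pics/scene0.png

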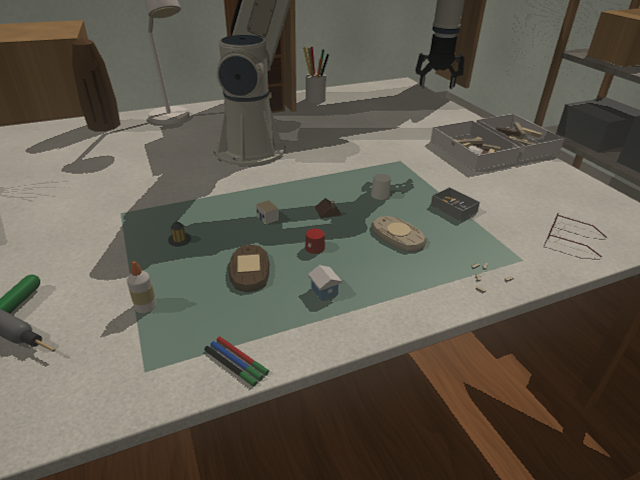

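The top view shows: pale seat (230,218), dark seat (407,219), red (328,230), tower (199,307), roof (285,293), walls (360,307) and lantern (466,300). I'll measure roughly from this view first, then refine with the wrist camera.

```bash
cat > h.py <<'E'
import numpy as np,cv2,pickle
def cloud(f):
    K=f["K"];z=f["range_z"];v,u=np.mgrid[0:480,0:640]
    p=np.stack([(u-K[0,2])/K[0,0]*z,(v-K[1,2])/K[1,1]*z,z],-1)
    return p@np.array(f["rotation"]).T+np.array(f["xyz"])
def ray(f,uv,h):
    K=f["K"];uv=np.atleast_2d(np.asarray(uv,float))
    d=np.c_[(uv-[K[0,2],K[1,2]])/[K[0,0],K[1,1]],np.ones(len(uv))]@np.array(f["rotation"]).T
    o=np.array(f["xyz"]);return o+d*((h-o[2])/d[:,2])[:,None]
def proj(f,P):
    p=(np.atleast_2d(P)-np.array(f["xyz"]))@np.array(f["rotation"]);K=f["K"]
    return np.c_[K[0,0]*p[:,0]/p[:,2]+K[0,2],K[1,1]*p[:,1]/p[:,2]+K[1,2]]
def topmask(f,seed,r,zlo,zhi):
    C=cloud(f);v,u=np.mgrid[0:480,0:640]
    return ((C[...,2]>zlo)&(C[...,2]<zhi)&(np.hypot(u-seed[0],v-seed[1])<r)).astype(np.uint8)
def big(m):
    c,_=cv2.findContours(m,cv2.RETR_EXTERNAL,cv2.CHAIN_APPROX_NONE)
    return max(c,key=cv2.contourArea)[:,0,:] if c else None
E
python3 - <<'E'
from h import *
d=pickle.load(open("f0.pkl","rb"));f=d["top"];C=cloud(f)
for n,(s,r,h) in dict(pale=((230,218),40,.02),dark=((407,219),45,.02),red=((328,230),25,.045),tower=((199,307),25,.06),roof=((285,293),22,.025),walls=((360,307),22,.04),lant=((466,300),22,.02),blue=((345,160),25,.04),glue=((515,199),22,.06),tub=((133,243),40,.033)).items():
    m=topmask(f,s,r,max(h-.008,.012),h+.1 if n in("roof","lant","blue","glue") else h+.008)
    c=big(m);P=ray(f,c,h)[:,:2].astype(np.float32)
    print(n,C[s[1],s[0]].round(3),"circ",np.round(np.r_[cv2.minEnclosingCircle(P)[0],cv2.minEnclosingCircle(P)[1]*2],3),"rect",[np.round(x,3) for x in cv2.minAreaRect(P)])
print(C[300:380:20,200:500:60,2])
# wrist cam in tool
w=d["wrist"]
R=np.array([[-9.00965132e-01,4.33891211e-01,-4.97928005e-04],[4.33891496e-01,9.00964543e-01,-1.03063012e-03],[0,-1.14460853e-03,-1]])
print((R.T@(np.array(w["xyz"])-[0.27099985,0.56271852,0.1954994])).round(4),(R.T@np.array(w["rotation"])).round(3))
E
```

```text
pale [0.655 0.218 0.022] circ [0.656 0.217 0.162] rect [array([0.656, 0.219]), array([0.161, 0.096]), np.float64(20.638)]
dark [ 0.65  -0.194  0.018] circ [ 0.649 -0.189  0.163] rect [array([ 0.648, -0.19 ]), array([0.096, 0.163]), np.float64(72.493)]
red [ 0.621 -0.01   0.046] circ [ 0.624 -0.009  0.048] rect [array([ 0.624, -0.009]), array([0.043, 0.046]), np.float64(89.405)]
tower [0.449 0.278 0.06 ] circ [0.449 0.279 0.054] rect [array([0.449, 0.279]), array([0.052, 0.049]), np.float64(89.577)]
roof [0.48  0.089 0.031] circ [0.478 0.092 0.063] rect [array([0.478, 0.092]), array([0.038, 0.056]), np.float64(81.495)]
walls [ 0.446 -0.081  0.038] circ [ 0.447 -0.079  0.065] rect [array([ 0.447, -0.08 ]), array([0.052, 0.042]), np.float64(11.981)]
lant [ 0.46  -0.316  0.048] circ [ 0.462 -0.328  0.041] rect [array([ 0.463, -0.328]), array([0.039, 0.032]), np.float64(89.532)]
blue [ 0.784 -0.051  0.051] circ [ 0.788 -0.053  0.078] rect [array([ 0.79 , -0.053]), array([0.061, 0.056]), np.float64(5.162)]
glue [ 0.679 -0.424  0.092] circ [ 0.688 -0.438  0.058] rect [array([ 0.688, -0.438]), array([0.047, 0.056]), np.float64(42.17)]
tub [0.602 0.449 0.002] circ [0.598 0.445 0.135] rect [array([0.598, 0.443]), array([0.112, 0.083]), np.float64(15.695)]
[[ 5.64284730e-02  6.79684415e-03  1.68481826e-03  1.16513473e-03
   4.49535222e-04]
 [-1.31519841e-03 -1.59252191e-03 -9.94253436e-04  9.65326083e-04
  -5.38373608e-04]
 [ 1.86700239e-03  1.26982129e-03  5.39782219e-03 -7.85430157e-04
   4.80551514e-04]
 [ 4.61224280e-06  5.44615175e-03 -1.64245218e-03 -4.37622150e-04
   8.68251837e-04]]
[ 0.0675 -0.0006 -0.1778] [[ 0.001 -0.963 -0.268]
 [ 1.     0.001 -0.001]
 [ 0.001 -0.268  0.963]]
```

View pics/wrist0.png

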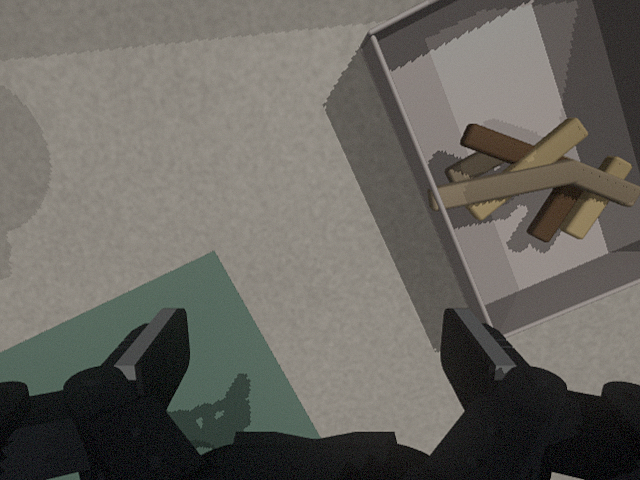

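```bash
cat >> h.py <<'E'
def R(phi):
    c,s=np.cos(phi),np.sin(phi)
    return np.array([[-s,c,0],[c,s,0],[0,0,-1.]])
def save(f,n): cv2.imwrite(f"pics/{n}.png",cv2.cvtColor(f["image"],cv2.COLOR_RGB2BGR)); pickle.dump(f,open(f"{n}.pkl","wb"))
E
python3 - <<'E'
from rig import *
from h import *
for i,(p,phi) in enumerate([((.624,-.009,.22),np.pi/2),((.624,-.009,.22),-np.pi/2),((.656,.217,.22),-np.pi/2),((.449,.279,.22),-np.pi/2)]):
    move_pose(p,R(phi)); pause(.2); f=grab_frame("wrist"); save(f,f"v{i}"); s=state(); print(s["time_s"],s["ee_pos"].round(4),s["qpos"].round(2))
E
python3 - <<'E'
import cv2,numpy as np
a=[cv2.resize(cv2.imread(f"pics/v{i}.png"),(400,300)) for i in range(4)]
cv2.imwrite("pics/v.png",np.vstack([np.hstack(a[:2]),np.hstack(a[2:])]))
E
```

```text
2.7917 [ 0.624  -0.0085  0.22  ] [-0.02  0.33  1.61  0.    1.2  -1.59]
5.6917 [ 0.624 -0.009  0.22 ] [-0.02  0.33  1.61  0.    1.2   1.55]
6.85 [0.6562 0.2155 0.2202] [ 0.32  0.44  1.45 -0.    1.25  1.89]
7.9667 [0.45   0.2787 0.2198] [ 0.55  0.18  1.81 -0.    1.15  2.12]
```

View pics/v.png

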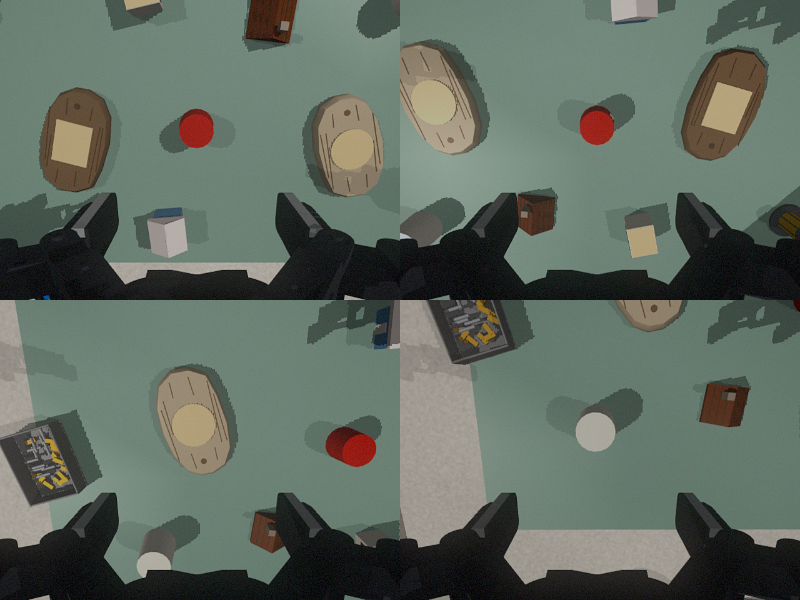

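Red's top is near the centre of v0 and v1, both seats are in v0 and v1, and the tower top is centred in v3. Next I'll measure the centres and compare the opposite yaws.

```bash
cat >> h.py <<'E'
def hsv(f): return cv2.cvtColor(cv2.medianBlur(f["image"],3),cv2.COLOR_RGB2HSV)
def comp(m,uv,r=45):
    w=np.zeros_like(m);cv2.circle(w,(int(uv[0]),int(uv[1])),int(r),1,-1)
    m=cv2.morphologyEx(m&w,cv2.MORPH_OPEN,np.ones((3,3),np.uint8))
    return big(m)
def fit(f,c,h):
    # centre by area centroid (contour ray cast), ellipse, rect
    P=ray(f,c,h)[:,:2].astype(np.float32)
    M=cv2.moments(c.reshape(-1,1,2)); g=ray(f,[M["m10"]/M["m00"],M["m01"]/M["m00"]],h)[0,:2]
    cc,r=cv2.minEnclosingCircle(P);e=cv2.fitEllipse(P);q=cv2.minAreaRect(P)
    return g,e,q
E
cat > m1.py <<'E'
from h import *
for i in range(4):
    f=pickle.load(open(f"v{i}.pkl","rb"));H=hsv(f)
    def rep(n,m,P,h,r):
        uv=proj(f,P)[0]
        if not(10<uv[0]<630 and 10<uv[1]<400):return
        c=comp(m.astype(np.uint8),uv,r)
        if c is None or len(c)<8: print(i,n,"none",H[int(uv[1]),int(uv[0])]);return
        g,e,q=fit(f,c,h); print(i,n,"cen",g.round(4),"ell",np.round(e[0],4),np.round(e[1],4),"rect",np.round(q[0],4),np.round(q[1],4),round(q[2],1), "edge" if c.min()<2 or c[:,0].max()>637 else "")
    C=cloud(f)[...,2]; 
    rep("red",(C>.037)&((H[...,0]<8)|(H[...,0]>172))&(H[...,1]>120)&(H[...,2]>100),(.624,-.009,.045),.045,60)
    rep("tower",(C>.048)&(H[...,1]<50),(.449,.279,.06),.06,60)
    cream=(H[...,2]>165)&(H[...,0]>16)&(H[...,0]<32)&(H[...,1]>50)
    rep("pale",cream,(.656,.217,.022),.022,60)
    rep("dark",cream,(.649,-.19,.022),.022,60)
    rep("walls",(C>.03)&(H[...,0]>12)&(H[...,0]<32)&(H[...,1]>50)&(H[...,2]>80),(.447,-.08,.04),.04,50)
    uv=proj(f,(.656,.217,.022))[0].astype(int)
    if 0<uv[0]<600 and uv[1]<400: print("paleHSV",H[uv[1],uv[0]])
E
python3 m1.py
```

```text
0 red cen [ 0.6252 -0.01  ] ell [ 0.6256 -0.01  ] [0.0457 0.0466] rect [ 0.6256 -0.0099] [0.0464 0.0458] 0.1 
0 pale cen [0.657 0.219] ell [0.6576 0.219 ] [0.0603 0.0606] rect [0.658 0.219] [0.0608 0.0607] 20.5 
0 dark cen [ 0.6487 -0.1924] ell [ 0.6495 -0.1925] [0.0595 0.0714] rect [ 0.6496 -0.1924] [0.0517 0.0613] 75.0 
paleHSV [ 21  84 177]
1 red cen [ 0.6267 -0.01  ] ell [ 0.6263 -0.01  ] [0.0458 0.046 ] rect [ 0.6264 -0.0102] [0.0461 0.0457] 0.0 
1 pale cen [0.65   0.2154] ell [0.6486 0.2157] [0.0695 0.0793] rect [0.6459 0.2175] [0.0817 0.0735] 39.7 
1 dark cen [ 0.6506 -0.1925] ell [ 0.6498 -0.1924] [0.0592 0.0724] rect [ 0.6497 -0.1924] [0.0516 0.0615] 74.9 
1 walls cen [ 0.4474 -0.0806] ell [ 0.4469 -0.0807] [0.0471 0.059 ] rect [ 0.4468 -0.0807] [0.0512 0.0412] 11.9 
paleHSV [ 23  65 183]
2 red cen [ 0.6263 -0.0091] ell [ 0.626  -0.0091] [0.0451 0.0487] rect [ 0.6258 -0.0098] [0.0468 0.0464] 59.9 
2 pale cen [0.6583 0.2191] ell [0.6577 0.2191] [0.0605 0.0609] rect [0.6573 0.2193] [0.0611 0.0607] 89.9 
paleHSV [ 20  82 178]
3 tower cen [0.451  0.2799] ell [0.4504 0.2799] [0.051 0.053] rect [0.4504 0.2797] [0.0512 0.0527] 90.0 
paleHSV [ 18  21 161]
```

Opposite yaws agree within 0.7 mm and the sizes match the given ones. Now I'll pick and place the tower.

```bash
cat >> h.py <<'E'
def pick(xy,phi,z,force=40,pre=.085,up=.25,zap=None):
    from rig import move_pose,move_straight,command_gripper,state
    command_gripper(pre)
    zap=zap or z+.08
    move_pose([*xy,zap],R(phi)); move_straight([*xy,z],max_speed=.12)
    s=state();print("at",s["ee_pos"].round(4),"F",s["wrist_force"].round(1))
    command_gripper(0.0,force); s=state();print("grip",round(s["opening"],4),s["wrist_force"].round(1),s["time_s"])
    move_straight([*xy,up],max_speed=.25); s=state();print("lifted",round(s["opening"],4),s["wrist_force"].round(1),s["time_s"])
def place(xy,phi,z,up,open_=.085,zfrom=.25):
    from rig import move_pose,move_straight,command_gripper,state,pause
    move_pose([*xy,zfrom],R(phi)); move_straight([*xy,z+.008],max_speed=.12); pause(.2)
    hit=move_straight([*xy,z-.003],max_speed=.015,guard=3.0); s=state();print("down",hit,s["ee_pos"].round(4),"expected z",z,s["wrist_force"].round(1))
    command_gripper(open_); pause(.1); s=state(); print("open",round(s["opening"],4),s["wrist_force"].round(1))
    move_straight([*xy,up],max_speed=.2); print(s["time_s"])
E
python3 - <<'E'
from rig import *
from h import *
pick((.4504,.2799),-np.pi/2,.018)
E
```

```text
at [0.4511 0.2803 0.0188] F [-1.1 -0.4 -0.1]
grip 0.049 [-1.2  0.5  8.9] 10.0
lifted 0.0492 [-0.9  0.1 -1.3] 11.075
```

Run:
```python
from rig import *
from h import *
f=grab_frame("wrist");save(f,"t1");print(state()["ee_pos"].round(4))
```

```text
[0.4495 0.2793 0.2483]
```

View pics/t1.png

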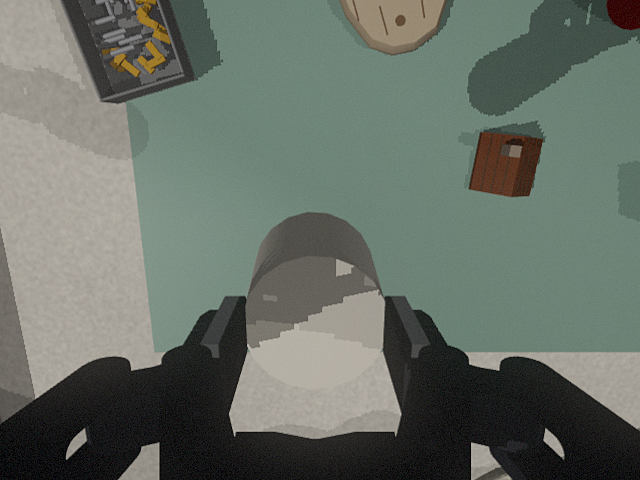

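The tower is held upright, centred between the pads. Now I'll place it.

Run:
```python
from rig import *
from h import *
place((.6577,.2191),-np.pi/2,.0405,.25)
pause(.3)
f=grab_frame("wrist");save(f,"t2");print(state()["ee_pos"].round(4))
```

```text
down True [0.6578 0.2192 0.0413] expected z 0.0405 [-0.1  0.9  5.4]
open 0.0848 [-0.2 -0.5  0.7]
15.1
[0.6576 0.2191 0.2494]
```

View pics/t2.png

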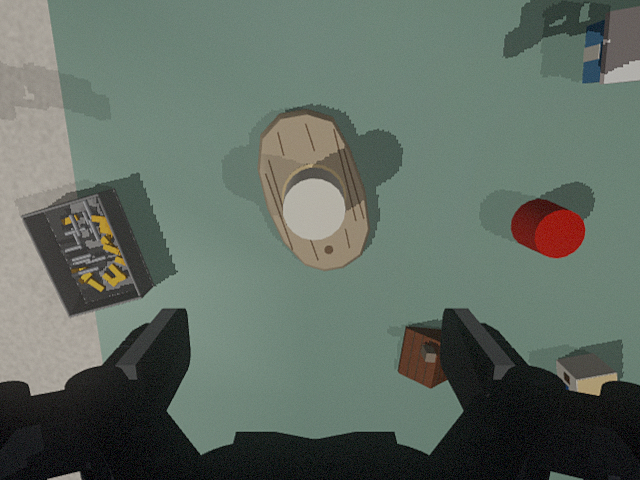

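Run:
```python
from h import *
f=pickle.load(open("t2.pkl","rb"));H=hsv(f);C=cloud(f)[...,2]
for lo in (.07,.075):
    m=((C>lo)&(H[...,1]<40)&(H[...,2]>150)).astype(np.uint8)
    c=comp(m,proj(f,(.6577,.2191,.082))[0],60);g,e,q=fit(f,c,.082);print(g.round(4),np.round(e[0],4),np.round(e[1],4),np.round(q[0],4))
print(C[200:220:5,305:325:5])
```

```text
[0.6571 0.2189] [0.6566 0.2189] [0.0508 0.051 ] [0.6567 0.219 ]
[0.6571 0.2189] [0.6566 0.2189] [0.0508 0.051 ] [0.6567 0.219 ]
[[0.08303029 0.08222557 0.0830271  0.08301873]
 [0.0818484  0.08244517 0.08215044 0.08223979]
 [0.08245569 0.08254435 0.08237688 0.08203425]
 [0.08391922 0.08193956 0.08375758 0.0831535 ]]
```

Run:
```python
from rig import *
from h import *
pick((.626,-.0100),-np.pi/2,.006,up=.25)
print(state()["ee_pos"].round(4))
place((.6572,.2191),-np.pi/2,.088,.25)
pause(.3)
f=grab_frame("wrist");save(f,"r2");print(state()["ee_pos"].round(4))
save(grab_frame("scene"),"s2")
H=hsv(f);C=cloud(f)[...,2]
m=((C>.115)&((H[...,0]<8)|(H[...,0]>172))&(H[...,1]>120)&(H[...,2]>100)).astype(np.uint8)
c=comp(m,proj(f,(.6572,.2191,.127))[0],60);g,e,q=fit(f,c,.127);print(g.round(4),np.round(e[0],4),np.round(e[1],4),np.round(q[0],4))
```

```text
at [ 0.6266 -0.0098  0.0066] F [-0.6 -0.  -0.1]
grip 0.042 [-1.7  0.5  8.8] 19.3
lifted 0.0 [-0.9  0.2  0.4] 20.425
[ 0.6251 -0.01    0.2484]
down False [0.6572 0.2191 0.085 ] expected z 0.088 [-0.1 -0.3  0. ]
open 0.0853 [-0.4  0.6 -0.2]
24.7417
[0.657  0.219  0.2493]Traceback (most recent call last):
  File "<stdin>", line 11, in <module>
  File "h.py", line 31, in fit
    M=cv2.moments(c.reshape(-1,1,2)); g=ray(f,[M["m10"]/M["m00"],M["m01"]/M["m00"]],h)[0,:2]
                  ^^^^^^^^^
AttributeError: 'NoneType' object has no attribute 'reshape'
```

View pics/r2.png

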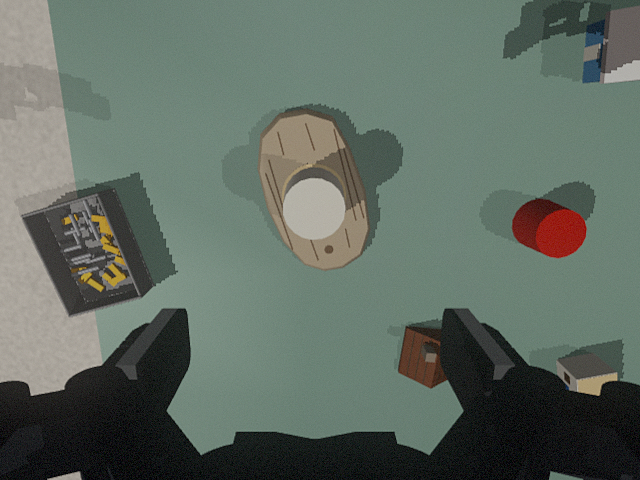

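Red slipped out of the grip during the lift and is still standing near its old place. I'll measure it again and grip lower, more firmly and with a slower lift.

```bash
cat >> h.py <<'E'
def pick2(xy,phi,z,force=60,up=.25,width=None):
    from rig import move_pose,move_straight,command_gripper,state,pause
    move_straight([*xy,z],R(phi),max_speed=.12); pause(.15)
    s=state();print("at",s["ee_pos"].round(4),"F",s["wrist_force"].round(1))
    command_gripper(0.0,force); pause(.3); s=state();print("grip",round(s["opening"],4),s["wrist_force"].round(1),s["time_s"])
    move_straight([*xy,z+.03],max_speed=.06); s=state();print("lifted",round(s["opening"],4),s["wrist_force"].round(1),s["time_s"])
    if s["opening"]<.02: return False
    move_straight([*xy,up],max_speed=.2); s=state();print("up",round(s["opening"],4),s["time_s"])
    return s["opening"]>.02
E
python3 - <<'E'
from rig import *
from h import *
move_pose((.626,-.01,.2),R(-np.pi/2));pause(.3)
f=grab_frame("wrist");save(f,"r3")
H=hsv(f);C=cloud(f)[...,2]
m=((C>.037)&((H[...,0]<8)|(H[...,0]>172))&(H[...,1]>120)&(H[...,2]>100)).astype(np.uint8)
c=comp(m,proj(f,(.626,-.01,.045))[0],60);g,e,q=fit(f,c,.045);print(g.round(4),np.round(e[0],4),np.round(e[1],4),np.round(q[0],4))
xy=np.array(e[0])
if np.hypot(*(xy-[.626,-.01]))<.015:
    print(pick2(xy,-np.pi/2,.001), xy)
    save(grab_frame("wrist"),"r4")
E
```

```text
[ 0.6268 -0.0109] [ 0.6264 -0.0109] [0.0459 0.046 ] [ 0.6263 -0.0105]
at [ 0.6267 -0.0109  0.0015] F [-0.1 -0.6 -0. ]
grip 0.0445 [-2.4  0.3  6.8] 30.1417
lifted 0.0437 [-0.5  0.5  0.3] 30.7917
up 0.0444 32.0333
True [ 0.62637246 -0.01086748]
```

View pics/r4.png

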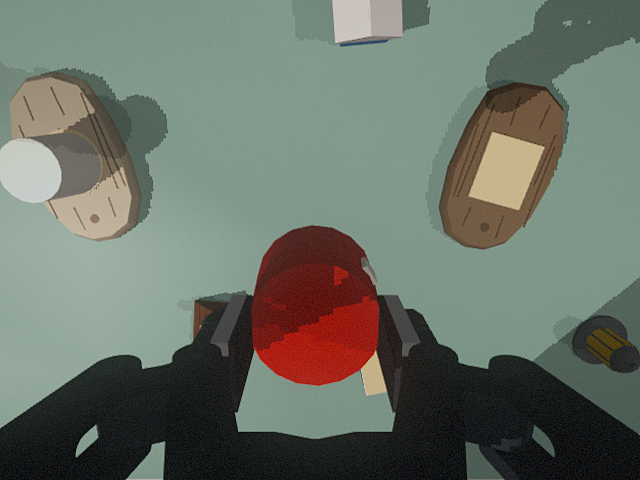

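Run:
```python
from rig import *
from h import *
f=pickle.load(open("r4.pkl","rb"));C=cloud(f)
P=C[300:370,280:350].reshape(-1,3);P=P[P[:,2]>.2];A=np.c_[P[:,:2],np.ones(len(P))];k=np.linalg.lstsq(A,P[:,2],rcond=None)[0];print("ee",state()["ee_pos"].round(4),"top z",np.median(P[:,2]),"tilt deg",np.degrees(k[:2]).round(1), (P[:,2]-A@k).std())
```

```text
ee [ 0.6255 -0.0109  0.2485] top z 0.29207397881143915 tilt deg [34.7  0. ] 0.008349092522306043
```

Run:
```python
from h import *
f=pickle.load(open("r4.pkl","rb"));C=cloud(f)
for v in range(222,400,8): print(v,np.median(C[v:v+3,300:332].reshape(-1,3),axis=0).round(4))
```

```text
222 [ 0.5945 -0.0127  0.0008]
230 [ 0.6503 -0.012   0.2537]
238 [ 0.6497 -0.012   0.2648]
246 [ 0.6493 -0.0119  0.2744]
254 [ 0.6488 -0.0119  0.2831]
262 [ 0.6485 -0.0119  0.2909]
270 [ 0.6461 -0.0119  0.292 ]
278 [ 0.6432 -0.0119  0.292 ]
286 [ 0.6403 -0.0119  0.2921]
294 [ 0.6373 -0.0119  0.292 ]
302 [ 0.6345 -0.0117  0.2921]
310 [ 0.6315 -0.0117  0.2922]
318 [ 0.6285 -0.0119  0.2922]
326 [ 0.6253 -0.0119  0.292 ]
334 [ 0.6223 -0.0119  0.2922]
342 [ 0.6192 -0.0119  0.2921]
350 [ 0.616  -0.0119  0.2921]
358 [ 0.6128 -0.0119  0.2921]
366 [ 0.6096 -0.0119  0.2921]
374 [ 0.6064 -0.0118  0.2921]
382 [ 0.603  -0.012   0.2921]
390 [ 0.3952 -0.013   0.0009]
398 [ 0.3844 -0.013   0.001 ]
```

Red's top is dead level, at the expected height and centred on the tool. Now I'll place it.

Run:
```python
from rig import *
from h import *
place((.6570,.2190),-np.pi/2,.0835,.27)
pause(.3)
f=grab_frame("wrist");save(f,"r5");print(state()["ee_pos"].round(4))
H=hsv(f);C=cloud(f)[...,2]
m=((C>.12)&((H[...,0]<8)|(H[...,0]>172))&(H[...,1]>120)&(H[...,2]>100)).astype(np.uint8)
c=comp(m,proj(f,(.6572,.2191,.127))[0],60);g,e,q=fit(f,c,.127);print(g.round(4),np.round(e[0],4),np.round(e[1],4),np.round(q[0],4),np.median(C[C>.12]))
# lantern
move_pose((.462,-.328,.2),R(-np.pi/2));pause(.3)
f=grab_frame("wrist");save(f,"l1")
```

```text
down True [0.6569 0.219  0.0837] expected z 0.0835 [-0.5 -0.6  3.7]
open 0.0848 [ 0.3 -0.2  0.4]
35.8083
[0.6568 0.2189 0.2694]
[0.6572 0.2181] [0.6567 0.2181] [0.046  0.0462] [0.6566 0.218 ] 0.37284785215547417
```

Run:
```python
import cv2,numpy as np
cv2.imwrite("pics/c1.png",np.hstack([cv2.resize(cv2.imread(f"pics/{i}.png"),(400,300)) for i in("r5","l1")]))
```

```text
(no output)
```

View pics/c1.png

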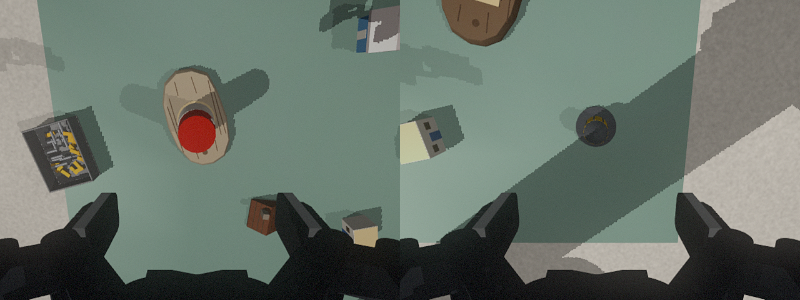

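Run:
```python
from h import *
f=pickle.load(open("l1.pkl","rb"));C=cloud(f);H=hsv(f)
v,u=np.mgrid[0:480,0:640];uv=proj(f,(.462,-.328,.03))[0];near=np.hypot(u-uv[0],v-uv[1])<50
for lo,h in((.044,.045),(.025,.042)):
    m=(near&(C[...,2]>lo)).astype(np.uint8);c=big(m);g,e,q=fit(f,c,h);print(lo,np.round(e[0],4),np.round(e[1],4),np.round(q[0],4))
P=C[near&(C[...,2]>.054)];print("apex",np.median(P,axis=0),len(P))
gm=(near&(H[...,2]<75)&((H[...,1]<70)|(C[...,2]>.01))).astype(np.uint8);c=comp(gm,uv,60);g,e,q=fit(f,c,.004);print("disc",np.round(e[0],4),np.round(e[1],4),np.round(q[0],4))
im=cv2.cvtColor(f["image"],cv2.COLOR_RGB2BGR)[150:270,250:390].copy()
cv2.polylines(im,[(c-[250,150]).reshape(-1,1,2)],True,(0,0,255),1)
cv2.imwrite("pics/l1c.png",cv2.resize(im,None,fx=5,fy=5))
```

```text
0.044 [ 0.4622 -0.3271] [0.0283 0.0286] [ 0.4623 -0.3272]
0.025 [ 0.463  -0.3272] [0.0316 0.0341] [ 0.4627 -0.3274]
apex [ 0.46419192 -0.32831354  0.05841092] 119
disc [ 0.4611 -0.3284] [0.0539 0.0563] [ 0.4607 -0.3278]
```

View pics/l1c.png

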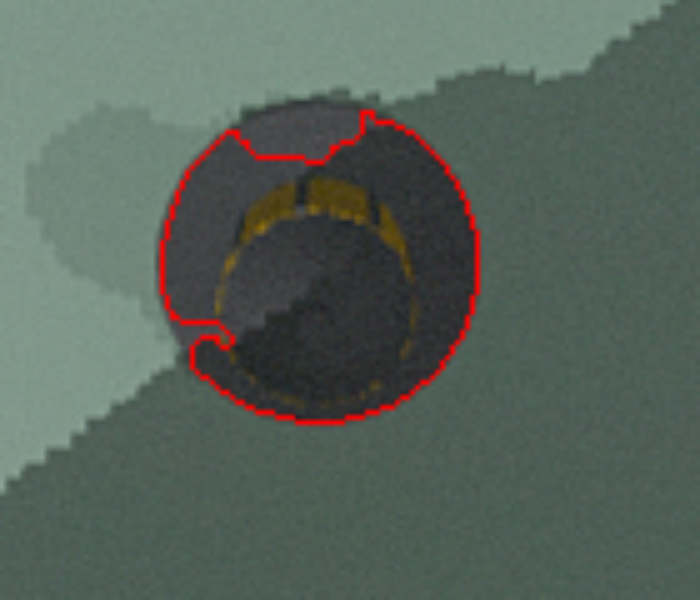

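Run:
```python
from rig import *
from h import *
f=pickle.load(open("l1.pkl","rb"));p=ray(f,(313.9,202),.0045)[0];print(p)
e=ray(f,[(282,202),(346,202),(314,169.4),(314,234.6)],.0045);print(np.linalg.norm(e[0]-e[1]),np.linalg.norm(e[2]-e[3]))
xy=(.4622,-.3275)
print(pick2(xy,-np.pi/2,.0085,force=60,up=.30))
f=grab_frame("wrist");save(f,"l2");C=cloud(f);print(state()["ee_pos"].round(4))
P=C[...,2]; v,u=np.mgrid[0:480,0:640]
Q=C[(P>.30)&(np.abs(u-315)<40)&(v<385)];print(np.median(Q,axis=0),Q.min(0),Q.max(0))
```

```text
[ 0.46311406 -0.32796765  0.0045    ]
0.05702322126392929 0.05878911776943632
at [ 0.4625 -0.3277  0.009 ] F [-0.1  0.1 -0.4]
grip 0.0237 [-1.3  0.9  5.2] 42.5
lifted 0.0235 [-0.2 -1.  -0.5] 43.15
up 0.0234 44.6083
True
[ 0.4617 -0.3271  0.2987]
[ 0.46952682 -0.3280569   0.33982385] [ 0.44536334 -0.34417767  0.3000305 ] [ 0.52993962 -0.31263103  0.47653438]
```

View pics/l2.png

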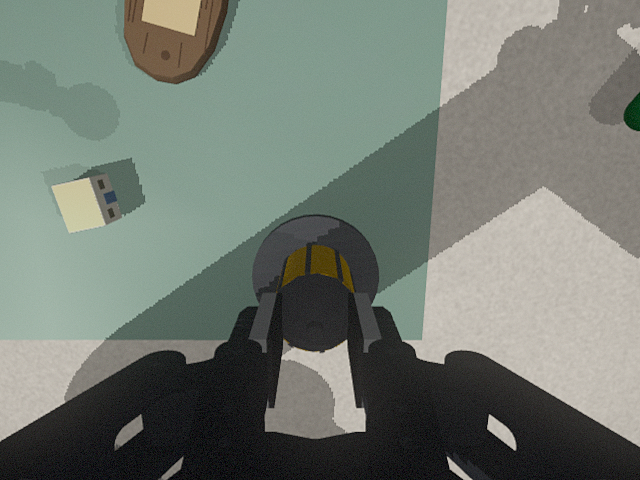

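Run:
```python
from h import *
f=pickle.load(open("l2.pkl","rb"));C=cloud(f)
for v in range(212,352,6): print(v,np.median(C[v:v+2,306:326].reshape(-1,3),axis=0).round(4))
print(C[270,250:285:5].round(4).tolist());print(C[270,350:381:5].round(4).tolist())
```

```text
212 [ 0.4314 -0.3288  0.0007]
218 [ 0.4897 -0.3283  0.2949]
224 [ 0.4871 -0.3283  0.2953]
230 [ 0.4843 -0.3283  0.2951]
236 [ 0.4815 -0.3283  0.2949]
242 [ 0.4788 -0.3283  0.2951]
248 [ 0.4775 -0.3283  0.3003]
254 [ 0.4776 -0.3283  0.3094]
260 [ 0.4777 -0.3283  0.3173]
266 [ 0.4777 -0.3282  0.3248]
272 [ 0.4777 -0.3282  0.3312]
278 [ 0.4763 -0.3282  0.334 ]
284 [ 0.4748 -0.3282  0.3361]
290 [ 0.4736 -0.3282  0.3382]
296 [ 0.4721 -0.3282  0.3402]
302 [ 0.4702 -0.3282  0.3411]
308 [ 0.4685 -0.3282  0.3423]
314 [ 0.4666 -0.3282  0.3431]
320 [ 0.4648 -0.3282  0.3439]
326 [ 0.4641 -0.3282  0.3473]
332 [ 0.4623 -0.3282  0.3478]
338 [ 0.4601 -0.3281  0.3481]
344 [ 0.4545 -0.3283  0.3421]
350 [ 0.4494 -0.3283  0.3373]
[[0.3614, -0.2509, -0.0001], [0.466, -0.301, 0.2957], [0.4655, -0.303, 0.2941], [0.4656, -0.3054, 0.2946], [0.4658, -0.3077, 0.2949], [0.4663, -0.3101, 0.2965], [0.466, -0.3123, 0.2957]]
[[0.4657, -0.344, 0.2947], [0.4661, -0.3461, 0.2958], [0.4659, -0.3485, 0.2951], [0.466, -0.3507, 0.2955], [0.4661, -0.3529, 0.2958], [0.4653, -0.3555, 0.2936], [0.362, -0.4054, 0.0011]]
```

Run:
```python
from rig import *
from h import *
place((.6570,.2190),-np.pi/2,.1357,.32,zfrom=.30)
pause(.2)
f=grab_frame("wrist");save(f,"l3");print(state()["ee_pos"].round(4))
f=grab_frame("scene");save(f,"s3");im=cv2.cvtColor(f["image"],cv2.COLOR_RGB2BGR)[140:270,330:470]
cv2.imwrite("pics/s3c.png",cv2.resize(im,None,fx=4,fy=4,interpolation=cv2.INTER_CUBIC))
```

```text
down True [0.6571 0.219  0.1358] expected z 0.1357 [-0.2 -0.4  5.4]
open 0.0853 [0.1 0.5 0.3]
49.6667
[0.6567 0.2189 0.3189]
```

View pics/l3.png

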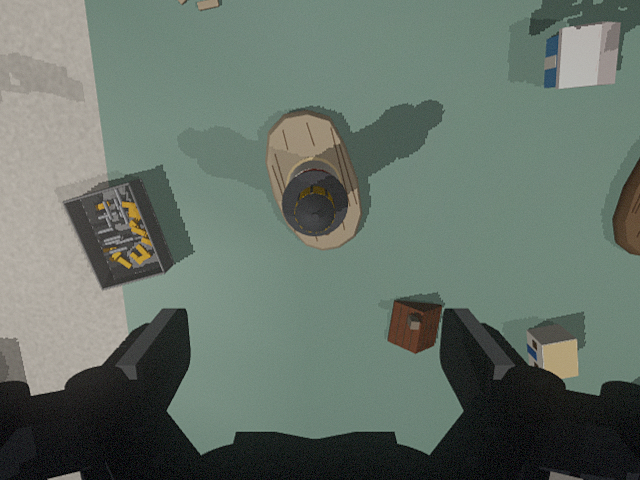

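View pics/s3c.png

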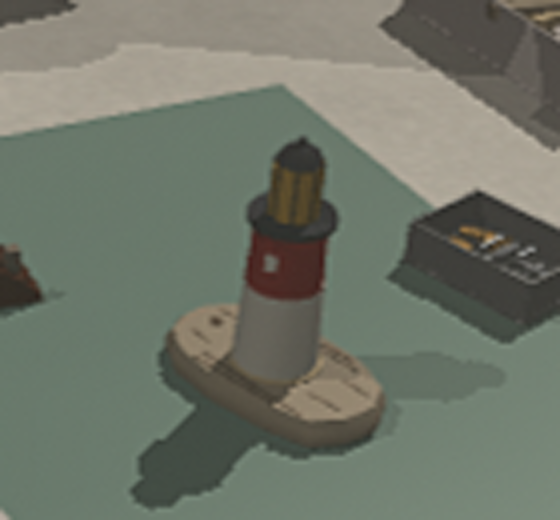

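The lighthouse stands straight. Next the walls: I'll view them, then pick.

Run:
```python
from rig import *
from h import *
phi=np.radians(-78.1)
move_pose((.4468,-.0807,.19),R(phi));pause(.3)
f=grab_frame("wrist");save(f,"w1");H=hsv(f);C=cloud(f)[...,2]
m=((C>.034)&(H[...,0]>12)&(H[...,0]<32)&(H[...,1]>50)&(H[...,2]>80)).astype(np.uint8)
c=comp(m,proj(f,(.4468,-.0807,.04))[0],60);g,e,q=fit(f,c,.04);print(np.round(q[0],4),np.round(q[1],4),q[2])
m=((C>.034)).astype(np.uint8)
c=comp(m,proj(f,(.4468,-.0807,.04))[0],60);g,e,q2=fit(f,c,.04);print(np.round(q2[0],4),np.round(q2[1],4),q2[2])
if np.hypot(q[0][0]-.4468,q[0][1]+.0807)<.004:
    print(pick2(q[0],phi,.001,force=60,up=.2))
    f=grab_frame("wrist");save(f,"w2");print(state()["ee_pos"].round(4))
```

```text
[ 0.4468 -0.0805] [0.0499 0.0409] 11.878814697265625
[ 0.4471 -0.0805] [0.0522 0.0419] 11.976968765258789
at [ 0.4472 -0.0806  0.0015] F [ 0.4  0.4 -0.2]
grip 0.0383 [-1.7  0.2 10.9] 55.5417
lifted 0.0382 [ 0.9 -0.6 -0.5] 56.1917
up 0.0382 57.1833
True
[ 0.4458 -0.0803  0.1987]
```

View pics/w2.png

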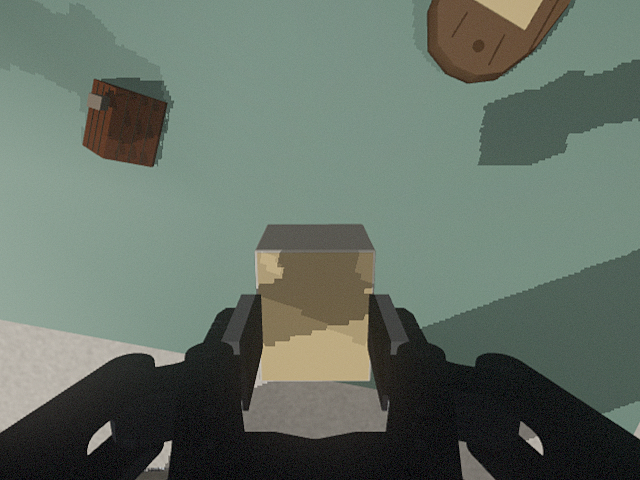

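Run:
```python
from rig import *
from h import *
f=pickle.load(open("w2.pkl","rb"));s=state();p=ray(f,[(316,249.5),(316,381),(258,320),(373,320)],s["ee_pos"][2]+.0388);print(((p-s["ee_pos"])@s["ee_rot"]).round(4))
place((.6497,-.1924),np.radians(-105),.0233,.22,zfrom=.15)
pause(.2)
f=grab_frame("wrist");save(f,"w3");print(state()["ee_pos"].round(4));H=hsv(f);C=cloud(f)[...,2]
m=(C>.054).astype(np.uint8)
c=comp(m,proj(f,(.6497,-.1924,.062))[0],70);g,e,q2=fit(f,c,.062);print(np.round(q2[0],4),np.round(q2[1],4),q2[2])
```

```text
[[ 0.0264  0.0013 -0.0389]
 [-0.0251  0.0013 -0.0387]
 [-0.0001 -0.0196 -0.0388]
 [-0.      0.0218 -0.0388]]
down True [ 0.6496 -0.1924  0.0238] expected z 0.0233 [-0.9  0.1  4.9]
open 0.085 [ 0.3  0.9 -0.6]
60.675
[ 0.6493 -0.1923  0.219 ]
[ 0.6502 -0.1932] [0.0417 0.0523] 75.24992370605469
```

View pics/w3.png

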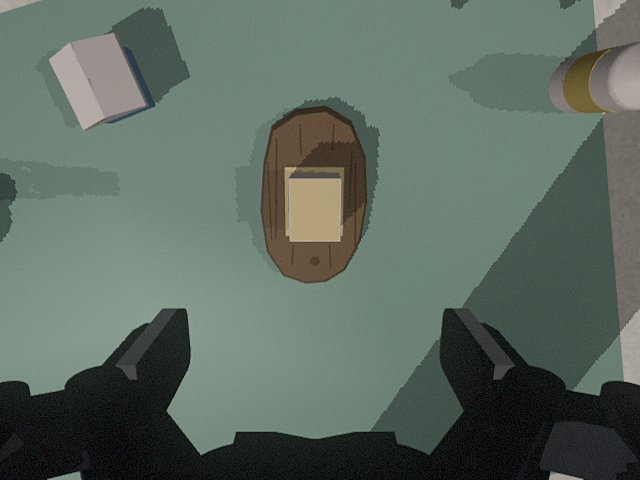

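Walls are on the seat, square within 0.3° and about 1 mm off. Now the roof.

Run:
```python
from rig import *
from h import *
move_pose((.475,.09,.19),R(np.radians(-10)));pause(.3)
f=grab_frame("wrist");save(f,"o1");H=hsv(f);C=cloud(f);print(state()["time_s"])
im=cv2.cvtColor(f["image"],cv2.COLOR_RGB2BGR)[130:290,220:420]
cv2.imwrite("pics/o1c.png",cv2.resize(im,None,fx=3.5,fy=3.5,interpolation=cv2.INTER_CUBIC))
v,u=np.mgrid[0:480,0:640];uv=proj(f,(.478,.092,.015))[0];near=np.hypot(u-uv[0],v-uv[1])<70
m=(near&(C[...,2]>.0035)&((H[...,0]<12)|(C[...,2]>.03))).astype(np.uint8);c=big(m);g,e,q=fit(f,c,.01);print("outline",np.round(q[0],4),np.round(q[1],4),q[2])
m=(near&(C[...,2]>.0275)).astype(np.uint8);c=big(m);g,e,q=fit(f,c,.03);print("ridge",np.round(q[0],4),np.round(q[1],4),q[2])
P=C[near&(C[...,2]>.036)];print("chim",np.median(P,axis=0),len(P))
```

```text
63.6667
outline [0.4787 0.0916] [0.0593 0.0593] 83.6337890625
ridge [0.4793 0.0958] [0.0207 0.056 ] 82.76368713378906
chim [0.4916624  0.1013996  0.04060257] 242
```

View pics/o1c.png

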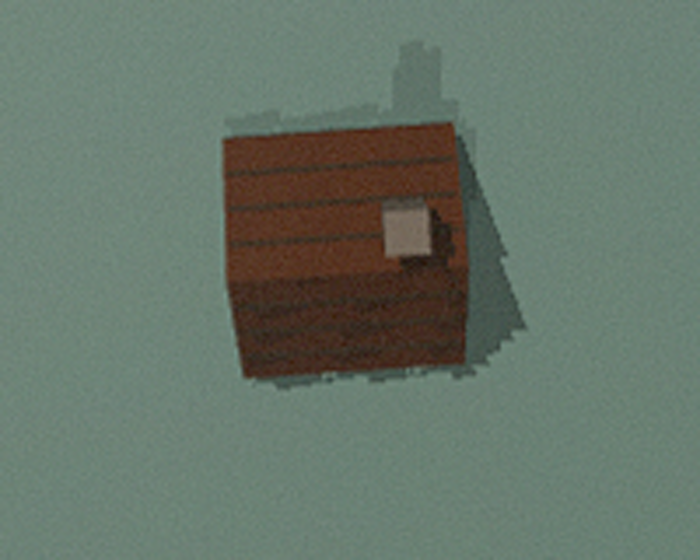

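Run:
```python
from h import *
f=pickle.load(open("o1.pkl","rb"))
px=lambda a:np.array(a)/3.5+[220-.36,130-.36]
far=ray(f,px([(224,138),(454,124)]),.002)[:,:2];near=ray(f,px([(244,377),(465,364)]),.005)[:,:2];rd=ray(f,px([(228.5,280),(468,266)]),.031)[:,:2]
for n,a in(("far",far),("near",near),("ridge",rd)):
    d=a[1]-a[0];print(n,a.round(4).tolist(),"mid",a.mean(0).round(4),"len",np.linalg.norm(d).round(4),"ang",np.degrees(np.arctan2(d[1],d[0])).round(2))
print("corner mid",(far.mean(0)+near.mean(0))/2)
C=cloud(f);H=hsv(f);v,u=np.mgrid[0:480,0:640];uv=proj(f,(.478,.092,.015))[0];nr=np.hypot(u-uv[0],v-uv[1])<70
t=np.radians(-7.2);ax=np.array([np.cos(t),np.sin(t)]);ay=np.array([-ax[1],ax[0]])
P=C[nr&(C[...,2]>.007)&(H[...,0]<14)];s=P[:,:2]@ax;w=P[:,:2]@ay
print("x ext",np.percentile(s,[.5,99.5]),"y ext",np.percentile(w,[.5,99.5]))
# slope planes -> ridge line
k=w-np.median(w)
T=P[np.abs(s-np.median(s))<.02]; w2=T[:,:2]@ay
for c0 in np.arange(.14,.16,.0):pass
```

```text
far [[0.4545, 0.1236], [0.5103, 0.1171]] mid [0.4824 0.1204] len 0.0562 ang -6.57
near [[0.4481, 0.0642], [0.5037, 0.0578]] mid [0.4759 0.061 ] len 0.056 ang -6.53
ridge [[0.4518, 0.0941], [0.5067, 0.0877]] mid [0.4793 0.0909] len 0.0553 ang -6.62
corner mid [0.47914318 0.09066609]
x ext [0.43627363 0.49123693] y ext [0.1215371  0.17935348]Traceback (most recent call last):
  File "<stdin>", line 15, in <module>
ZeroDivisionError: float division by zero
```

Run:
```python
from rig import *
from h import *
f=pickle.load(open("o1.pkl","rb"));print("chim",ray(f,np.array((408,231))/3.5+[219.6,129.6],.04))
phi=np.radians(-6.5)
move_pose((.4792,.0908,.08),R(phi))
print(pick2((.4792,.0908),phi,-.001,force=60,up=.2))
f=grab_frame("wrist");save(f,"o2");print(state()["ee_pos"].round(4))
```

```text
chim [[0.49421005 0.09971599 0.04      ]]
at [ 4.799e-01  9.090e-02 -1.000e-04] F [-0.4 -0.6 -0.1]
grip 0.0045 [-0.  -1.2  5. ] 66.225
lifted 0.0048 [-0.4  0.4 -0.2] 66.875
False
[0.479  0.0908 0.0289]
```

View pics/o2.png

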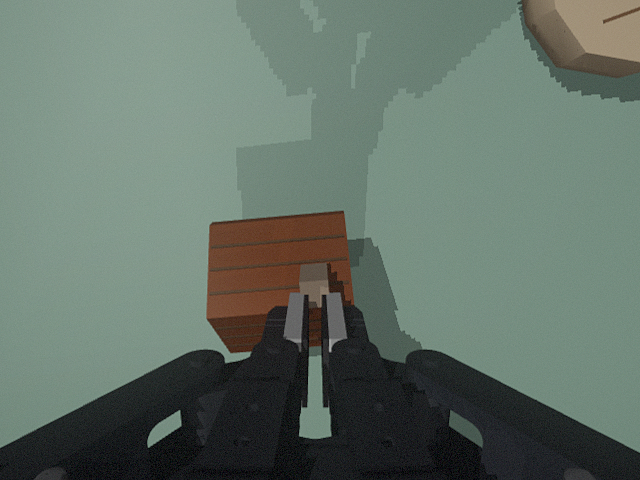

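The fingers closed above the roof: opening 4.5 mm, and the roof is still on the bench. I'll rise before opening so the chimney isn't pushed, then look again.

Run:
```python
from rig import *
from h import *
phi=np.radians(-6.5)
move_straight((.4792,.0908,.19),max_speed=.2); command_gripper(.085);pause(.2)
f=grab_frame("wrist");save(f,"o3");print(state()["time_s"])
im=cv2.cvtColor(f["image"],cv2.COLOR_RGB2BGR)[130:290,220:420]
cv2.imwrite("pics/o3c.png",cv2.resize(im,None,fx=3.5,fy=3.5,interpolation=cv2.INTER_CUBIC))
f=grab_frame("scene");im=cv2.cvtColor(f["image"],cv2.COLOR_RGB2BGR)[140:290,200:400];cv2.imwrite("pics/s4.png",cv2.resize(im,None,fx=3.5,fy=3.5,interpolation=cv2.INTER_CUBIC))
```

```text
68.8833
```

View pics/o3c.png

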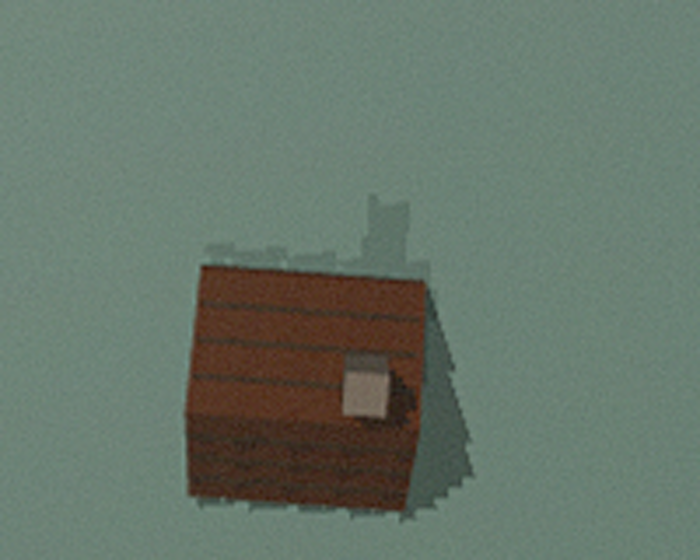

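View pics/s4.png

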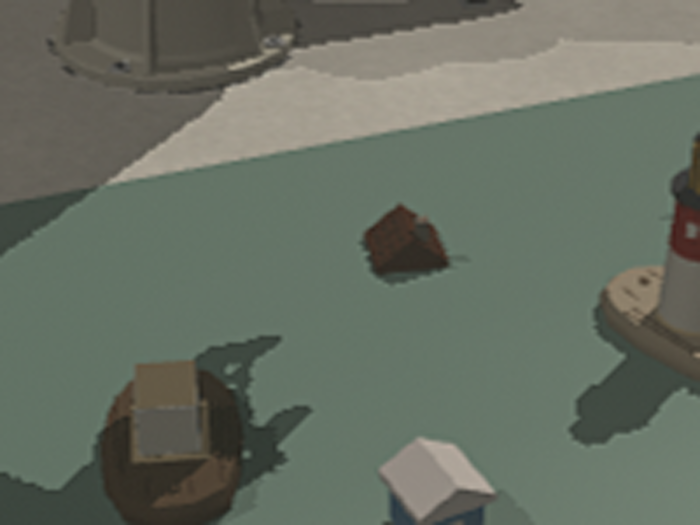

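Run:
```python
from h import *
f=pickle.load(open("o3.pkl","rb"))
px=lambda a:np.array(a)/3.5+[220-.36,130-.36]
far=ray(f,px([(202,267),(425,282)]),.002)[:,:2];near=ray(f,px([(191,494),(404,510)]),.005)[:,:2];rd=ray(f,px([(190,413),(416,424)]),.031)[:,:2]
for n,a in(("far",far),("near",near),("ridge",rd)):
    d=a[1]-a[0];print(n,"mid",a.mean(0).round(4),"len",np.linalg.norm(d).round(4),"ang",np.degrees(np.arctan2(d[1],d[0])).round(2))
print("mid",(far.mean(0)+near.mean(0))/2, "chim",ray(f,px((366,395)),.04))
f=pickle.load(open("o2.pkl","rb"))
far=ray(f,[(209,222),(345,211)],.002);print("o2 far",far.mean(0),"chim",ray(f,(313,285),.04), "cam",f["xyz"])
```

```text
far mid [0.474  0.0873] len 0.056 ang -10.36
near mid [0.4631 0.0289] len 0.0554 ang -11.0
ridge mid [0.4686 0.0588] len 0.0536 ang -9.36
mid [0.46855905 0.05808359] chim [[0.48406604 0.06536482 0.04      ]]
o2 far [0.46334879 0.11582047 0.002     ] chim [[0.47887554 0.09266504 0.04      ]] cam [0.48696206 0.15761308 0.20707944]
```

Run:
```python
from h import *
f=pickle.load(open("o2.pkl","rb"));C=cloud(f)
for u in (240,260,285):
  print(u,[ (v,*C[v,u].round(3)) for v in range(205,352,12)])
# gripper opening: finger inner positions in shots
for n in("o3","r4","l2"):
  f=pickle.load(open(n+".pkl","rb"));C=cloud(f);print(n,f["xyz"].round(3));
  for v in (300,320,340,360,380,400): print(v,[(u,*C[v,u].round(3)) for u in ((150,170,180) if n=="o3" else (235,245) if n=="r4" else (258,268))])
```

```text
240 [(205, np.float64(0.446), np.float64(0.123), np.float64(0.001)), (217, np.float64(0.445), np.float64(0.117), np.float64(0.001)), (229, np.float64(0.452), np.float64(0.12), np.float64(0.039)), (241, np.float64(0.452), np.float64(0.116), np.float64(0.042)), (253, np.float64(0.452), np.float64(0.112), np.float64(0.045)), (265, np.float64(0.452), np.float64(0.108), np.float64(0.049)), (277, np.float64(0.451), np.float64(0.104), np.float64(0.051)), (289, np.float64(0.451), np.float64(0.1), np.float64(0.054)), (301, np.float64(0.451), np.float64(0.096), np.float64(0.058)), (313, np.float64(0.451), np.float64(0.093), np.float64(0.061)), (325, np.float64(0.449), np.float64(0.085), np.float64(0.055)), (337, np.float64(0.447), np.float64(0.076), np.float64(0.048)), (349, np.float64(0.443), np.float64(0.065), np.float64(0.038))]
260 [(205, np.float64(0.456), np.float64(0.122), np.float64(0.0)), (217, np.float64(0.455), np.float64(0.116), np.float64(-0.0)), (229, np.float64(0.46), np.float64(0.119), np.float64(0.038)), (241, np.float64(0.46), np.float64(0.114), np.float64(0.041)), (253, np.f
[... 3543 characters left out ...]
4(-0.312), np.float64(0.346))]
320 [(258, np.float64(0.473), np.float64(-0.311), np.float64(0.36)), (268, np.float64(0.473), np.float64(-0.314), np.float64(0.36))]
340 [(258, np.float64(0.472), np.float64(-0.312), np.float64(0.371)), (268, np.float64(0.472), np.float64(-0.315), np.float64(0.371))]
360 [(258, np.float64(0.474), np.float64(-0.314), np.float64(0.384)), (268, np.float64(0.467), np.float64(-0.315), np.float64(0.372))]
380 [(258, np.float64(0.479), np.float64(-0.316), np.float64(0.4)), (268, np.float64(0.46), np.float64(-0.315), np.float64(0.372))]
400 [(258, np.float64(0.479), np.float64(-0.317), np.float64(0.406)), (268, np.float64(0.454), np.float64(-0.315), np.float64(0.372))]
```

The depth image shows the roof had been lifted by its chimney, with the fingertips about 45 mm above the reported TCP. I'll probe the bare bench with closed fingers to find where the tips really are.

Run:
```python
from rig import *
from h import *
command_gripper(0.0)
move_pose((.46,-.07,.03),R(np.radians(-10)));pause(.15)
hit=move_straight((.46,-.07,-.045),max_speed=.04,guard=4);s=state();print(hit,s["ee_pos"].round(4),s["wrist_force"].round(1),s["opening"],s["time_s"])
move_straight((.46,-.07,.03),max_speed=.2);command_gripper(.085)
```

```text
True [ 0.4599 -0.07   -0.0351] [-1.6 -0.2  8. ] -0.00028946145165788 72.2083
```

Contact came at reported z = -0.035, so the real fingertips sit 35 mm behind the reported TCP. I'll regrip the roof by its gables with that correction.

Run:
```python
from rig import *
from h import *
phi=np.radians(-10.4)
move_pose((.4686,.0583,.05),R(phi))
print(pick2((.4686,.0583),phi,-.0355,force=50,up=.13))
f=grab_frame("wrist");save(f,"o4");print(state()["ee_pos"].round(4))
```

```text
at [ 0.4693  0.0583 -0.0348] F [-0.9 -0.3 -0.7]
grip 0.0551 [-1.4 -0.7  8.8] 75.7417
lifted 0.0555 [ 0.4 -0.6 -0.7] 76.3917
up 0.0551 77.2167
True
[0.4675 0.0582 0.1287]
```

View pics/o4.png

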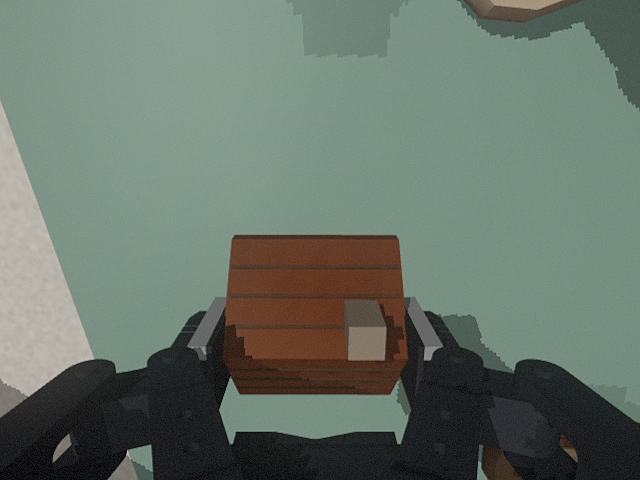

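Run:
```python
from rig import *
from h import *
f=pickle.load(open("o4.pkl","rb"));s=state();C=cloud(f);T=(C-s["ee_pos"])@s["ee_rot"]
for u in(250,320):print([(v,*T[v,u].round(4)) for v in (238,245,270,300,330,350,358,364,370,380,390)])
```

```text
[(238, np.float64(0.03), np.float64(-0.0215), np.float64(-0.0397)), (245, np.float64(0.0284), np.float64(-0.0211), np.float64(-0.0426)), (270, np.float64(0.0218), np.float64(-0.0205), np.float64(-0.0487)), (300, np.float64(0.0142), np.float64(-0.0198), np.float64(-0.0554)), (330, np.float64(0.0067), np.float64(-0.0193), np.float64(-0.0608)), (350, np.float64(0.0021), np.float64(-0.0189), np.float64(-0.0647)), (358, np.float64(0.0006), np.float64(-0.0187), np.float64(-0.0668)), (364, np.float64(-0.0033), np.float64(-0.0193), np.float64(-0.0637)), (370, np.float64(-0.0072), np.float64(-0.0199), np.float64(-0.0608)), (380, np.float64(-0.0155), np.float64(-0.0213), np.float64(-0.0537)), (390, np.float64(-0.0256), np.float64(-0.023), np.float64(-0.0448))]
[(238, np.float64(0.0299), np.float64(0.0022), np.float64(-0.0392)), (245, np.float64(0.028), np.float64(0.0022), np.float64(-0.0411)), (270, np.float64(0.0217), np.float64(0.0021), np.float64(-0.0484)), (300, np.float64(0.0142), np.float64(0.0021), np.float64(-0.0554)), (330, np.float64(0.0073), np.float64(0.002), np.float64(-0.062)), (350, np.float64(0.0023), np.float64(0.002), np.float64(-0.0652)), (358, np.float64(0.0005), np.float64(0.002), np.float64(-0.0665)), (364, np.float64(-0.003), np.float64(0.002), np.float64(-0.0641)), (370, np.float64(-0.0073), np.float64(0.0021), np.float64(-0.0606)), (380, np.float64(-0.0141), np.float64(0.0022), np.float64(-0.0559)), (390, np.float64(-0.0254), np.float64(0.0024), np.float64(-0.0451))]
```

Run:
```python
from rig import *
from h import *
place((.6498,-.1927),np.radians(-14.9),.027,.2,zfrom=.15)
pause(.2)
f=grab_frame("wrist");save(f,"o5");print(state()["ee_pos"].round(4));C=cloud(f)
v,u=np.mgrid[0:480,0:640];uv=proj(f,(.65,-.193,.08))[0];nr=np.hypot(u-uv[0],v-uv[1])<70
P=C[nr&(C[...,2]>.089)&(C[...,2]<.0945)];print("ridge",np.median(P,axis=0).round(4))
m=(nr&(C[...,2]>.066)).astype(np.uint8);c=big(m);g,e,q=fit(f,c,.07);print("outline",np.round(q[0],4),np.round(q[1],4),q[2], "max z",np.percentile(C[nr][:,2],99.5))
f=grab_frame("scene");save(f,"s5")
im=cv2.cvtColor(f["image"],cv2.COLOR_RGB2BGR)[180:320,190:390];cv2.imwrite("pics/s5c.png",cv2.resize(im,None,fx=4,fy=4,interpolation=cv2.INTER_CUBIC))
```

```text
down True [ 0.6498 -0.1927  0.0272] expected z 0.027 [-0.7  0.3  5.5]
open 0.085 [-1.1  0.6  0.1]
80.8167
[ 0.6494 -0.1925  0.1989]
ridge [ 0.6487 -0.1919  0.0912]
outline [ 0.6498 -0.1922] [0.0596 0.0599] 75.2118148803711 max z 0.10332029081370986
```

View pics/o5.png

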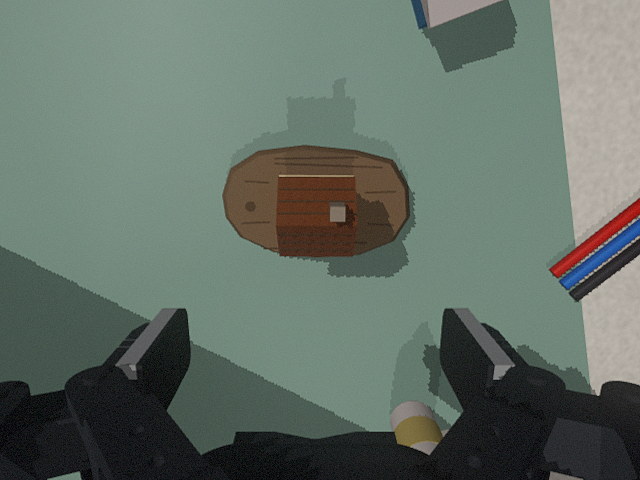

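View pics/s5c.png

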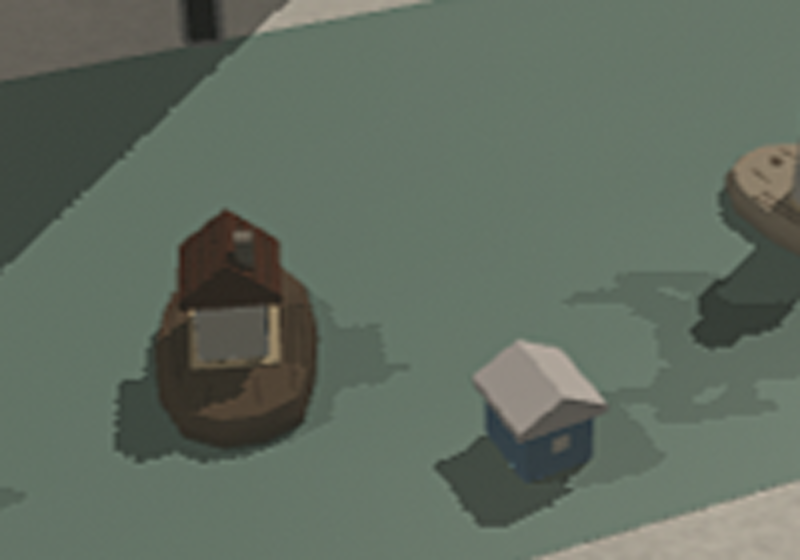

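Cottage is done. One last overall check from the top camera with the arm withdrawn.

Run:
```python
from rig import *
from h import *
move_pose((.36,.0,.33),R(0));pause(.2)
f=grab_frame("top");save(f,"e1");d=pickle.load(open("f0.pkl","rb"))["top"]
for n,s,r,h in(("blue",(345,160),25,.04),("glue",(515,199),22,.06),("tub",(133,243),40,.033)):
    o=[]
    for g in(d,f):
        m=topmask(g,s,r,h-.008,h+.1);q=fit(g,big(m),h)[2];o.append(np.round(q[0],4))
    print(n,*o)
C=cloud(f);v,u=np.mgrid[0:480,0:640]
for n,x,lo,hi,h in(("lantern",(.657,.219,.18),.155,.20,.17),("gallery",(.657,.219,.132),.12,.2,.132),("roof",(.65,-.193,.07),.064,.12,.07)):
    uv=proj(f,x)[0];m=((C[...,2]>lo)&(C[...,2]<hi)&(np.hypot(u-uv[0],v-uv[1])<25)).astype(np.uint8);q=fit(f,big(m),h);print(n,np.round(q[1][0],4),np.round(q[1][1],4))
print(state()["time_s"])
```

```text
blue [ 0.79   -0.0526] [ 0.79   -0.0526]
glue [ 0.688  -0.4384] [ 0.6882 -0.4391]
tub [0.5976 0.4425] [0.5977 0.4429]
lantern [0.6543 0.2175] [0.0313 0.034 ]
gallery [0.6555 0.2184] [0.0563 0.057 ]
roof [ 0.6501 -0.1916] [0.0668 0.0682]
83.775
```

View pics/e1.png

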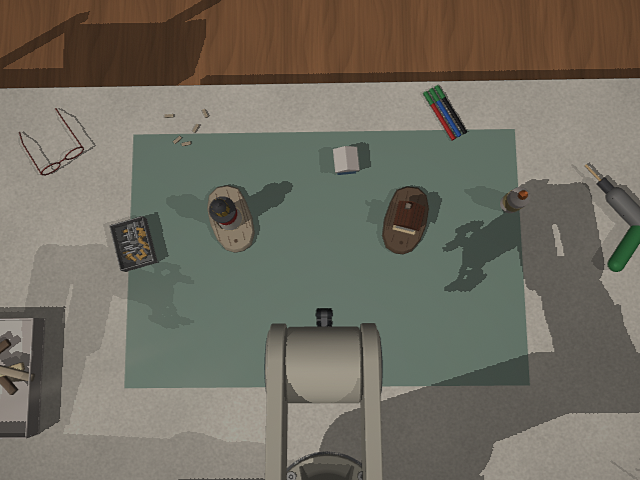

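Run:
```python
import cv2
a=cv2.imread("pics/e1.png");b=cv2.resize(a[175:265,370:440],None,fx=6,fy=6,interpolation=cv2.INTER_CUBIC)
cv2.imwrite("pics/e1c.png",b)
```

```text
(no output)
```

View pics/e1c.png

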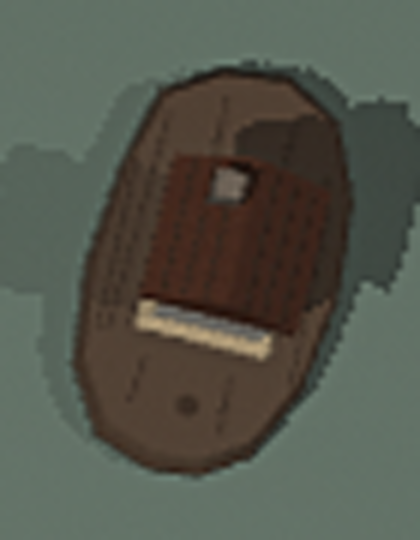

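The light strip is only the wall's end face and the seat seen obliquely below the roof, so nothing is off. I'm handing in.

```bash
python3 -c "
from rig import *
sign_off()"
```

```text
the job is handed in; nothing more can be done
```

The lighthouse (tower, red section, lantern) stands on the pale seat and the cottage (walls, roof) on the dark seat. Both are free of the gripper. I handed in at about 84 s of the 131 s limit.

**Last checks**
- **Lighthouse:** the tower and red section are within about 1 mm of the seat centre by the wrist camera. The top camera puts the lantern's gallery about 2 mm off. Its lantern-room outline reads 3–4 mm off, but that is an oblique view with the side included. I trust the side picture more, and it shows a straight stack.
- **Cottage:** the walls and roof are within about 1 mm of the seat centre and within about 0.3° of the seat's direction. The ridge runs along the walls' long side.
- **Bystanders:** the blue cottage, glue bottle and screw tub are unmoved, within 1 mm (measurement noise).

**What went wrong on the way**
- **Fingertip offset:** a touch on the bare bench showed the real fingertips about 35 mm behind the reported tool point, which disagrees with the description. My early grips were therefore higher than planned, and the lantern was probably held by its dome rather than its yellow room.
- **Red section:** it slipped out on the first lift and stayed standing, so I measured it again and repicked it.
- **Roof:** the first grip closed on the chimney instead of the gable ends. When I opened the fingers it seems to have dropped, probably from well above the bench. It landed upright about 30 mm away. I regripped it properly by the gables with the corrected height.

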